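# Hang the engine spacer plates on the parts hook in order

## Task

Take the three spacer plates out of the rack and hang them on the hook in size order, the small dark one first, then the middle brass one, then the large aluminium one. As you hang each one, slide it along the rod and seat it flat against the red disc or the plate before it with a steady press of about 10 N (never above 20 N) before fetching the next. Leave all three hanging straight down and nested without gaps, and leave the other things on the bench alone.

Things in the scene. Friction and masses are not known exactly. Their poses are not given: they have to be found in the camera images.
- backstop: red flat rigid disc, 38 mm across, fixed on the hook stand; origin: centre of its front face, where the 10 mm round, oiled steel rod of the hook comes out. x points into the disc (things on the rod are pressed along +x), z up; the rod runs level along -x for 68 mm, then bends up and ends 85 mm from the disc, the tip's top 13 mm above the rod's axis
- hook_stand: the hook's stand, fixed to the table: blue foot 170 x 120 x 14 mm, black pole behind the disc; nothing of it stands higher than 19 mm above the rod's axis. Origin on the table; the rod's axis is 150 mm above it, the disc's face 30 mm from it along +x; same axes as the disc
- rack: fixed black base 190 x 130 x 12 mm with three plywood slots across it (along its y, 9.8 mm wide, the base's top is their floor, walls up to 32 mm above the table), slots at x = -60, 0 and +60 mm; origin on the table under its centre. Each slot holds one plate upright, axes as the rack's, which lifts straight out
- small_plate_eye (a point): dark steel plate, upright, 8 mm thick (x), 56 mm wide (y), shoulders 78 mm above its lower edge, on them a central tab 14 mm wide, 40 mm high; 220 g or so, bottom-heavy; z up. Under the shoulders a central through-hole (eye), 18 mm wide, its top an upside-down 60-degree V that centres itself on the rod. This point: in the eye, mid-thickness, 58 mm up from the lower edge, 10 mm below the V's top, 27 mm above the eye's floor; on the rod's axis once hung
- small_plate_grip (a point): grip point on the tab of the small dark-steel plate, mid-thickness, centred across the tab, 44 mm above its eye point and 16 mm below the tab's top; same axes
- middle_plate_eye (a point): brass-coloured plate, upright, 8 mm thick (x), 70 mm wide (y), shoulders 86 mm above its lower edge, on them a central tab 30 mm wide, 40 mm high; 300 g or so, bottom-heavy; z up. Under the shoulders a central through-hole (eye), 18 mm wide, its top an upside-down 60-degree V that centres itself on the rod. This point: in the eye, mid-thickness, 66 mm up from the lower edge, 10 mm below the V's top, 27 mm above the eye's floor; on the rod's axis once hung
- middle_plate_grip (a point): grip point on the tab of the middle brass plate, mid-thickness, centred across the tab, 44 mm above its eye point and 16 mm below the tab's top; same axes
- large_plate_eye (a point): pale aluminium plate, upright, 8 mm thick (x), 84 mm wide (y), shoulders 94 mm above its lower edge, on them a central tab 46 mm wide, 40 mm high; 240 g or so, bottom-heavy; z up. Under the shoulders a central through-hole (eye), 18 mm wide, its top an upside-down 60-degree V that centres itself on the rod. This point: in the eye, mid-thickness, 74 mm up from the lower edge, 10 mm below the V's top, 27 mm above the eye's floor; on the rod's axis once hung
- large_plate_grip (a point): grip point on the tab of the large aluminium plate, mid-thickness, centred across the tab, 44 mm above its eye point and 16 mm below the tab's top; same axes
- timing_sprocket: bystander: dark toothed wheel lying flat, 95 mm across, 24 mm high; origin under its centre
- oil_bottle: bystander: yellow bottle, 66 mm across, 170 mm high; origin under its centre
- grease_tin: bystander: green tin, 72 mm across, 60 mm high; origin under its centre
- wrench: bystander: steel wrench lying flat along its x; origin under its middle
- valve: bystander: small steel engine valve standing on its 34 mm head, stem up, 95 mm high; origin under its head
- shim_blank: bystander: copper-coloured blank lying flat, 70 x 56 x 8 mm with a round hole and no tab, not one of the three plates; origin under its centre
- screwdriver: bystander: screwdriver lying along its x; origin under its middle
Mind the look-alikes: they are no part of the job. There is more than one size of the part that bears middle_plate_eye; the job needs the smaller. There is more than one size of the part that bears small_plate_eye; the job needs the smaller.

How it is judged:
By the outcome, as a careful person would: the job done as asked, in the order asked, and still so for the second after the job is handed in, with the robot touching nothing.
It also fails if it takes over 72 s, if anything falls off the work surface, if the arm or the gripper's body presses on something with over 40 N, if the wrist force passes 120 N, or if a joint passes its speed limit or range.

## Robot

A 6-joint arm with a two-finger parallel gripper is mounted at the origin on the work surface. World frame = base frame: x ahead of the robot, y to its left, z up, the work surface at z = 0. Lengths are in m, angles in degrees, forces in N, time in s.
With the tool pointing down it reaches from about 0.35 to 0.875 m from the base axis. Payload 4.2 kg.
Tool frame: the origin (TCP) lies on the centre line of the jaws, within the pads' length; the fingertips stand tip_reach ahead of it and the grasp point (between the pads) is the TCP (tip_reach is the distance from the TCP to the fingertips, in m); z points along the fingers, y is the line along which they close (so a half turn about z gives the same grasp; the last joint's range is limited). The gripper opens to 87 mm and grips with 3 to 60 N. Pads are 19 mm wide; open, the fingers measure 117 mm over their backs; the gripper's body (75 mm by 190 mm) begins 51 mm behind the grasp point.
Start: joints at [-60.069, 22.042, 0.453, 0, -68.411, -14.817], TCP at [0.163, -0.603, 0.242] pointing down, gripper open.
Joint ranges: [-179.83, 179.83], [-69.29, 118.12], [-61.27, 80.66], [-181.25, 117.63], [-171.15, -9.14], [-177.46, 177.46]. Speed limits (degrees/s): [159.86, 159.86, 180, 180, 180, 180].

## Interface

Orientations are given as a 3x3 rotation matrix whose columns are the frame's x, y, z axes.
In Python, from station import sense, capture, finish_job, tip_reach gives the robot as it stands.
- The arm moves only by the tool arm_command, never from a script. Its argument "deltas" is a list of rows, each a list of 7 numbers: the turn, a rotation vector about the tool's x, y, z in rad, then the shift along the tool's x, y, z in cm, then the closure, from -1 (fully open) to 1 (shut), so that 0 is half open. In form: [[rx, ry, rz, dx, dy, dz, hand], ...]. A call has 1 to 8 rows; each row is the pose to reach, as a shift and turn from the pose commanded when the call began, along the tool's axes at that moment; what a row does not reach only later rows make up. A row lasts 1/12 s, in which the tool goes at most 41.7 mm and 7.16 degrees, less where a joint would pass 70% of its speed; a pose out of reach is approached as far as the arm can. A call with a gripper value outside its range is refused whole. The fingers move at their own pace and stop on an object; the grip force is fixed at half the most. Time passes only in rows, so rows that repeat a pose let the fingers close. It gives the time, the measured TCP pose, the force, the opening and the grip force at its end, in the units of the state.
- sense(): the state, without advancing time (a new reading comes with each control period).
- capture(name): name is "scene" or "top"; returns a dict with "pixels" (400x640x3 uint8, blue, green, red), "fovy" (degrees; the focal length in pixels is half the picture's height over the tangent of half this angle, whatever the lens; pixels are square), "cx", "cy" (the principal point, pixels), "rvec" (rotation vector, rad) and "tvec" (3), from world to camera coordinates, as OpenCV has them. Camera axes: x right, y down, z forward; pixel columns grow to the right and rows downward; lengths in m; the calibration is good to about 2 mm. A picture is of the moment at which its call begins. There is no depth.
- finish_job(): hands the job in; it is judged then, once.
The state is a dict: "time_s": time; "joints": joint angles; "joint_velocities": joint speeds; "effort": joint torques, N m; "tcp_pos": TCP position; "ee_rot": TCP orientation; "wrist_force": force on the tool from outside, world axes, zero at the start; "moment": the same for the moment, N m; "gripper_width": opening from 0.0 (shut) to 1.0 (fully open); "gripper_force": force on a finger pad.
Only numpy, scipy, OpenCV 4.12 (cv2) and the standard library are available. Lean on these libraries where they do the work, as an engineer would, in place of code of your own. Each camera call takes 0.05 s, during which the arm holds its last target. There are 200 camera calls.

## Working session

There is one attempt and no reset: what is moved stays moved. The work goes in short steps, Python scripts to look and compute and a tool call to move; the robot and the scene stay as the last step left them, time stands still between calls to the robot, and variables do not carry over. Pictures are saved under pics/ and viewed, at most 10 in all, crops included, and the job is handed in when it is done.

Besides the shell and the picture viewer there is one more tool, called after "Request:" as name(argument=value, ...) on one line, values as JSON. arm_command: Moves the arm, as the interface text tells. Its arguments: {"type":"object","properties":{"deltas":{"type":"array"}},"required":["deltas"]}

```bash
ls; mkdir -p pics
python3 - <<'E'
from station import *
import cv2,pickle
s=sense();print(s,tip_reach)
for n in("scene","top"):
    c=capture(n);cv2.imwrite(f"pics/{n}0.png",c["pixels"]);pickle.dump(c,open(f"{n}0.pkl","wb"))
    print(n,{k:v for k,v in c.items() if k!="pixels"})
E
```

```text
pics
{'time_s': 0.0, 'joints': array([-6.00675056e+01,  2.20910095e+01,  3.78362271e-01, -2.89530193e-02,
       -6.84122004e+01, -1.48155429e+01]), 'joint_velocities': array([-0.09453387, -0.10019831, -0.07624865,  0.01647094, -0.0513433 ,
       -0.09394619]), 'effort': array([ 1.90193721e-03, -3.90665495e+01,  1.87404388e+01,  4.21988636e+00,
        1.09681115e-02, -1.86301318e-04]), 'tcp_pos': array([ 0.16284821, -0.60281344,  0.24044737]), 'ee_rot': array([[-9.65444084e-01, -2.60609397e-01, -6.80049891e-04],
       [-2.60610264e-01,  9.65441756e-01,  2.12277350e-03],
       [ 1.03333838e-04,  2.22664710e-03, -9.99997516e-01]]), 'wrist_force': array([-0.10121824,  0.10381068,  0.29131059]), 'moment': array([-0.06384278, -0.01491431, -0.01250171]), 'gripper_force': 0.0, 'gripper_width': 1.0009575456643323} 0.019
scene {'fovy': 43.186690799193954, 'cx': 319.6518906122169, 'cy': 202.7395497824691, 'rvec': array([ 2.00383943,  1.61031723, -0.56603472]), 'tvec': array([-0.04818728, -0.32185403,  1.9501978 ])}
top {'fovy': 57.85403968278973, 'cx': 321.0180046303389, 'cy': 200.06077599930643, 'rvec': array([ 2.18574936, -2.19399792,  0.05019605]), 'tvec': array([-0.0472076 ,  0.50337622,  1.45092454])}
```

View pics/scene0.png

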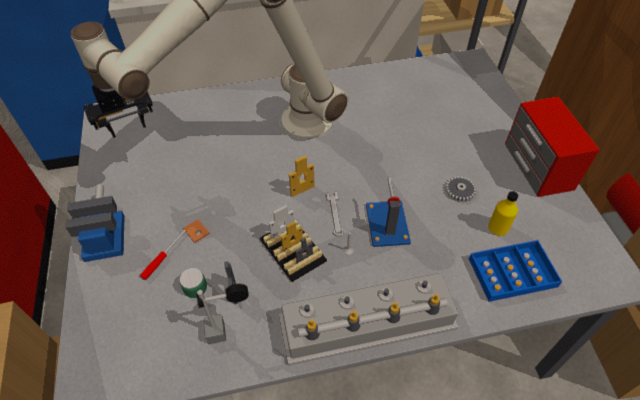

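View pics/top0.png

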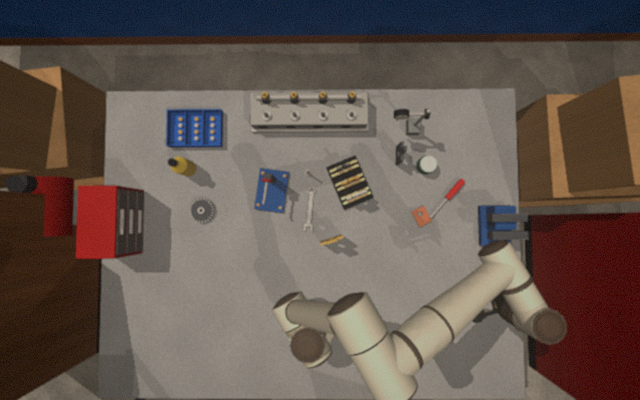

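Scene picture: the rack is at about (292,250) with a pale, a brass and a dark plate. A second brass plate stands loose at (301,177), and a second dark plate near (235,283). The hook stand has its blue foot at (388,222), disc at (393,200) and rod tip at (391,180). In the top view the rack is at (350,182), the hook at (271,190), the loose brass plate at (332,240) and the loose dark plate at (401,152). I'll enlarge to confirm.

Run:
```python
import cv2,numpy as np
a=cv2.imread("pics/scene0.png");b=cv2.imread("pics/top0.png")
A=cv2.resize(a[140:310,170:420],(800,544),interpolation=cv2.INTER_CUBIC)
B=cv2.resize(b[130:260,245:445],(800,520),interpolation=cv2.INTER_CUBIC)
cv2.imwrite("pics/cA.png",A);cv2.imwrite("pics/cB.png",B)
```

```text
(no output)
```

View pics/cA.png

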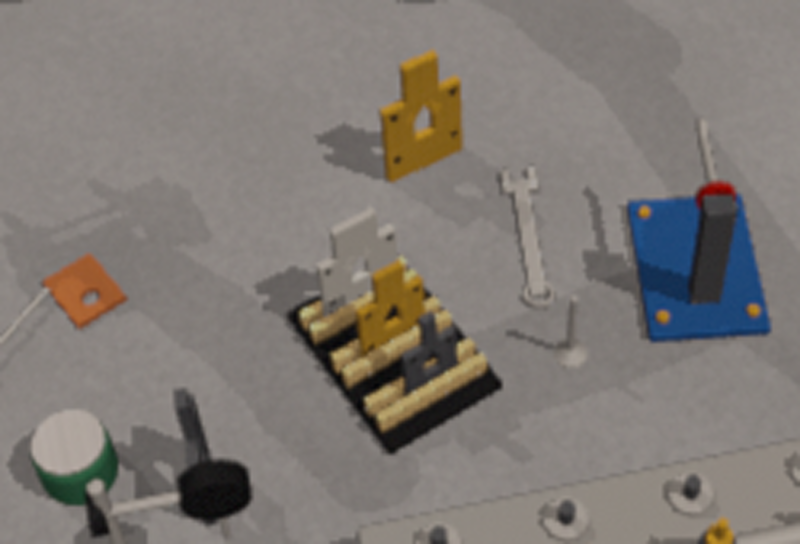

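View pics/cB.png

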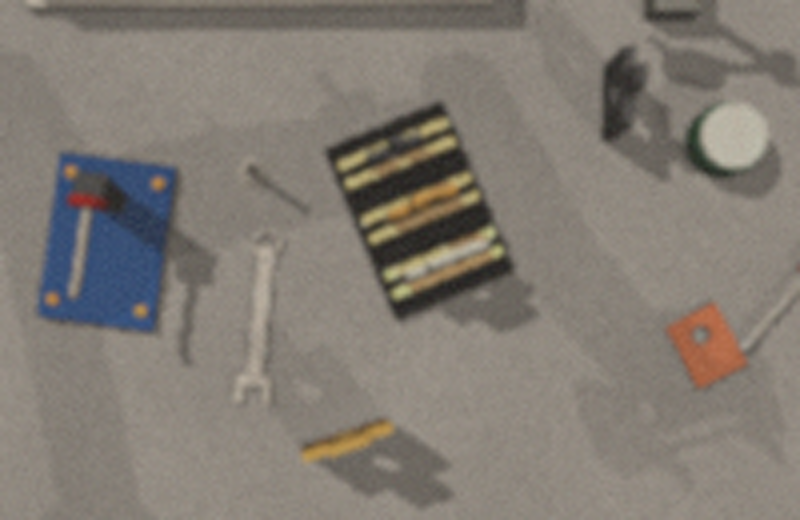

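The rack holds white, brass and dark plates at crop A (355,260), (390,310) and (432,355). The loose brass plate at crop A (420,120) is visibly bigger than the racked one. The loose dark plate, seen edge-on at top-crop (612,95), is bigger than the racked dark one. So the three racked plates are the ones I need. Next I'll measure the rack and hook.

```bash
cat > h.py <<'E'
import cv2,numpy as np,pickle
from scipy.spatial.transform import Rotation as R
def cam(c):
    f=200/np.tan(np.radians(c["fovy"]/2));K=np.array([[f,0,c["cx"]],[0,f,c["cy"]],[0,0,1]])
    return K,cv2.Rodrigues(c["rvec"])[0],np.array(c["tvec"]).ravel()
def ray(c,p):
    K,Rm,t=cam(c);p=np.atleast_2d(p);d=np.c_[p,np.ones(len(p))]@np.linalg.inv(K).T@Rm
    return -Rm.T@t,d
def onz(c,p,z):
    o,d=ray(c,p);return o+d*((z-o[2])/d[:,2])[:,None]
def proj(c,P):
    K,Rm,t=cam(c);return cv2.projectPoints(np.float64(P).reshape(-1,1,3),c["rvec"],c["tvec"],K,None)[0].reshape(-1,2)
def hsv(c,box,s=4):
    x0,y0,x1,y1=box;im=cv2.resize(c["pixels"][y0:y1,x0:x1],None,fx=s,fy=s,interpolation=cv2.INTER_CUBIC)
    return cv2.cvtColor(im,cv2.COLOR_BGR2HSV)
def topix(q,box,s=4): return (np.array(q,float)+.5)/s-.5+np.array(box[:2])
def big(m):
    cs=cv2.findContours(m,cv2.RETR_EXTERNAL,cv2.CHAIN_APPROX_NONE)[0];return max(cs,key=cv2.contourArea)[:,0]
E
python3 - <<'E'
from h import *
t=pickle.load(open("top0.pkl","rb"));s=pickle.load(open("scene0.pkl","rb"))
b=(250,160,296,222);H=hsv(t,b)
m=cv2.inRange(H,(100,110,30),(130,255,255));q=cv2.convexHull(big(m))[:,0]
P=onz(t,topix(q,b),.014)[:,:2]*1000
print("foot",cv2.minAreaRect(P.astype(np.float32)))
red=cv2.inRange(H,(0,150,60),(6,255,255))|cv2.inRange(H,(172,150,60),(180,255,255))
q=big(red);print("red",onz(t,topix([q.mean(0)],b),.160)*1000)
# rod: low saturation bright inside foot
ins=np.zeros_like(m);cv2.fillConvexPoly(ins,cv2.convexHull(big(m)),255);ins=cv2.erode(ins,np.ones((13,13)))
rod=cv2.inRange(H,(0,0,100),(180,90,255))&ins
q=big(rod);Q=onz(t,topix(q,b),.155)[:,:2]*1000;r=cv2.minAreaRect(Q.astype(np.float32));print("rod",r,Q.min(0),Q.max(0))
b=(320,148,380,216);H=hsv(t,b)
m=cv2.inRange(H,(0,0,0),(180,255,55))|cv2.inRange(H,(12,90,60),(35,255,255))
m=cv2.morphologyEx(m,cv2.MORPH_OPEN,np.ones((5,5)))
q=cv2.convexHull(big(m))[:,0];P=onz(t,topix(q,b),.012)[:,:2]*1000
print("rack",cv2.minAreaRect(P.astype(np.float32)))
br=cv2.inRange(H,(12,150,100),(24,255,255));q=big(br);r=cv2.minAreaRect(onz(t,topix(q,b),.125)[:,:2].astype(np.float32)*1000);print("brass",r)
E
```

```text
foot ((544.5813598632812, 152.50357055664062), (114.65504455566406, 163.5163116455078), 82.32850646972656)
red [[570.29399147 149.69135978 160.        ]]
rod ((521.8779907226562, 156.7986602783203), (16.16872215270996, 87.01478576660156), 81.84510040283203) [478.73178315 143.54793714] [565.01246337 168.91442582]
rack ((573.2704467773438, -165.75082397460938), (92.01144409179688, 124.46339416503906), 22.457557678222656)
brass ((572.44677734375, -157.93832397460938), (10.311960220336914, 5.644798278808594), 89.74590301513672)
```

Run:
```python
from h import *
t=pickle.load(open("top0.pkl","rb"));s=pickle.load(open("scene0.pkl","rb"))
a=np.radians(-8);O=np.array([.5446,.1525,0]);X=np.array([np.cos(a),np.sin(a),0]);Z=np.array([0,0,1.])
for n,c in(("top",t),("scene",s)):
    o,_=ray(c,[[0,0]]);print(n,"cam at",o.round(3), "pred px: disc face centre, disc top, tip top",proj(c,[O+.03*X+.15*Z,O+.03*X+.169*Z,O-.055*X+.163*Z,O-.055*X+.15*Z]).round(1).tolist())
b=(365,165,420,252);H=hsv(s,b)
red=cv2.inRange(H,(0,150,60),(6,255,255))|cv2.inRange(H,(172,150,60),(180,255,255));q=topix(big(red),b);print("scene red",q.min(0),q.max(0))
m=cv2.inRange(H,(100,110,30),(130,255,255));q=cv2.convexHull(big(m))[:,0];print("scene foot corners",cv2.approxPolyDP(topix(q,b).astype(np.float32).reshape(-1,1,2),4,True)[:,0].tolist())
print("pred foot",proj(s,[O+dx*X+dy*np.cross(Z,X)+.014*Z for dx,dy in((.085,.06),(.085,-.06),(-.085,-.06),(-.085,.06))]).round(1).tolist())
g=s["pixels"][170:206,380:402].mean(2).astype(int);print(g)
b=(250,160,296,222);H=hsv(t,b);red=cv2.inRange(H,(0,150,60),(6,255,255))|cv2.inRange(H,(172,150,60),(180,255,255));q=topix(big(red),b);print("top red",q.min(0),q.max(0))
print(t["pixels"][174:212,258:276,2].astype(int))
# rack
b=(318,146,382,218);H=hsv(t,b)
m=cv2.inRange(H,(0,0,0),(180,255,60))|cv2.inRange(H,(12,75,60),(40,255,255))
m=cv2.morphologyEx(cv2.morphologyEx(m,cv2.MORPH_OPEN,np.ones((3,3))),cv2.MORPH_CLOSE,np.ones((25,25)))
q=cv2.convexHull(big(m))[:,0];P=onz(t,topix(q,b),.012)[:,:2]*1000
print("rack",cv2.minAreaRect(P.astype(np.float32)))
cv2.imwrite("pics/mask.png",np.hstack([m,H[:,:,2],H[:,:,1]]))
```

```text
top cam at [ 0.424 -0.061  1.476] pred px: disc face centre, disc top, tip top [[267.1, 179.0], [266.2, 178.4], [263.1, 201.6], [263.7, 201.8]]
scene cam at [ 1.437 -0.252  1.335] pred px: disc face centre, disc top, tip top [[392.8, 203.0], [393.4, 199.0], [388.7, 178.6], [388.2, 181.3]]
scene red [387.375 196.625] [399.125 203.875]
scene foot corners [[400.625, 200.875], [409.875, 242.875], [373.375, 245.875], [366.375, 203.125]]
pred foot [[410.1, 242.4], [371.9, 245.0], [364.9, 202.3], [400.7, 200.0]]
[[122 123 121 121 124 131 134 133 132 132 131 133 132 132 133 132 133 135
  135 134 136 133]
 [122 120 122 122 122 130 133 132 132 132 131 132 132 134 134 134 135 135
  136 135 136 135]
 [123 122 123 122 121 126 132 133 130 131 132 130 131 132 135 136 136 135
  136 135 134 134]
 [123 123 122 122 120 124 132 132 132 131 131 132 131 132 133 134 135 135
  135 135 134 133]
 [124 124 121 121 122 123 126 131 133 133 132 134 131 130 133 133 133 134
  133 134 135 134]
 [122 122 123 123 124 123 123 126 131 133 134 133 131 131 133 133 134 134
  134 134 135 135]
 [121 120 122 122 123 123 122 1
[... 5062 characters left out ...]
7  67  65  92 100  79  65  49  56  62  56  59  56  54  59  58  59]
 [156 121  72  56  62  71  57  52  58  56  58  52  59  58  61  60  51  57]
 [107  83  63  55  54  54  57  55  53  55  57  53  57  55  59  53  58  58]
 [ 63  59  61  57  55  55  56  59  59  60  58  60  55  57  60  61  60  51]
 [ 58  55  56  57  54  59  54  59  55  52  57  60  63  52  57  58  50  58]
 [ 68  73  63  67  56  63  60  58  55  51  58  52  54  55  54  57  56  56]
 [105 100  84  91  95  87  78  79  72  72  68  62  57  65  59  64  59  60]
 [130 122 118 120 121 111 109 107 111 109  97  85  85  89  87  83  74  66]]
rack ((575.9413452148438, -164.91241455078125), (184.5651397705078, 125.98563385009766), 22.67266845703125)
```

View pics/mask.png

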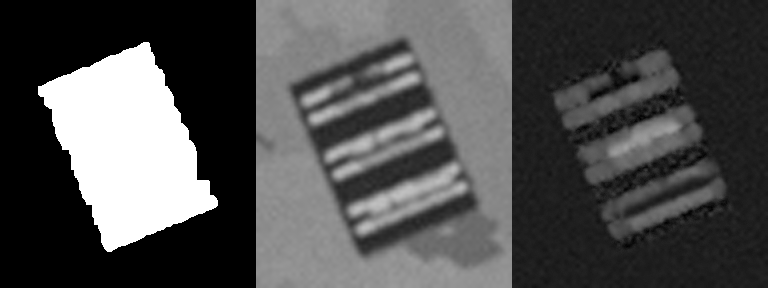

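The mask covers the rack base cleanly. The rack centre is at about (576,-165) with yaw about 22°. The hook's disc face is at about (570,150,150) with yaw -8°. Next I'll check the predicted tab positions against the picture and work out the tool moves.

```bash
cat >> h.py <<'E'
def yawR(deg):  # tool down, tool y along plate y (+), i.e. tool x = -? choose below
    a=np.radians(deg);y=np.array([-np.sin(a),np.cos(a),0]);z=np.array([0,0,-1.]);return np.c_[np.cross(y,z),y,z]
def delta(Rc,pc,Rt,pt):
    return np.r_[R.from_matrix(Rc.T@Rt).as_rotvec(),Rc.T@(np.array(pt)-pc)*100].round(3)
C=np.array([.576,-.165,0])
def slot(k,yaw=22.): a=np.radians(yaw);return C+k*.06*np.array([np.cos(a),np.sin(a),0])
D=np.array([.5703,.1501,.150]);HY=-8.0
HX=np.array([np.cos(np.radians(HY)),np.sin(np.radians(HY)),0])
E
python3 - <<'E'
from h import *
from station import sense
t=pickle.load(open("top0.pkl","rb"));s=pickle.load(open("scene0.pkl","rb"))
for n,k,h in(("small",1,.130),("mid",0,.138),("large",-1,.146)):
    p=slot(k)+[0,0,h];print(n,slot(k).round(4),"scene",proj(s,[p]).round(1),"top",proj(t,[p]).round(1))
H=hsv(s,(270,200,315,260));b=(270,200,315,260)
br=cv2.inRange(H,(14,150,110),(26,255,255));q=topix(big(br),b)
print("brass bbox",q.min(0),q.max(0)); top=q[q[:,1]<q[:,1].min()+1.5];print(top.min(0),top.max(0))
for r in (224,226,228,230): 
    e=q[abs(q[:,1]-r)<.2];print(r,e[:,0].min(),e[:,0].max())
print(proj(s,[slot(0)+[-.5*0.030*np.sin(np.radians(22))*sg,.015*np.cos(np.radians(22))*sg,.138] for sg in(-1,1)]))
st=sense();Rt=yawR(22);print(Rt.round(3),st["ee_rot"].round(3)); print(np.degrees(R.from_matrix(st["ee_rot"].T@Rt).as_rotvec()))
E
```

```text
small [ 0.6316 -0.1425  0.    ] scene [[300.7 240.1]] top [[345.6 164. ]]
mid [ 0.576 -0.165  0.   ] scene [[289.4 224.5]] top [[351.9 178.5]]
large [ 0.5204 -0.1875  0.    ] scene [[278.5 209.4]] top [[358.3 193.3]]
brass bbox [280.625 221.375] [302.375 248.625]
[291.375 221.375] [295.125 222.625]
224 288.375 295.625
226 286.375 300.125
228 286.875 301.125
230 287.125 301.375
[[285.00316502 226.86820333]
 [293.72160518 222.11467018]]
[[-0.927 -0.375  0.   ]
 [-0.375  0.927  0.   ]
 [-0.     0.    -1.   ]] [[-0.965 -0.261 -0.001]
 [-0.261  0.965  0.002]
 [ 0.     0.002 -1.   ]]
[ 1.13677779e-01 -6.38398190e-04 -6.89295788e+00]
```

Request:
arm_command(deltas=[[0, 0, 0, -24, 13.8, 0, -1], [0, 0, 0, -24, 13.8, 0, -1], [0, 0, 0, -24, 13.8, 0, -1], [0, 0, 0, -24, 13.8, 0, -1], [0, 0, 0, -24, 13.8, 0, -1], [0, 0, 0, -24, 13.8, 0, -1], [0, 0, 0, -24, 13.8, 0, -1], [0, 0, 0, -24, 13.8, 0, -1]])

```text
time_s: 0.77
tcp_pos: [0.3616, -0.4044, 0.2414]
ee_rot: [[-0.964, -0.266, 0.001], [-0.266, 0.964, 0.001], [-0.001, 0.0, -1.0]]
wrist_force: [-0.5, -0.4, -0.3]
gripper_width: 0.999
gripper_force: 0.0
```

Request:
arm_command(deltas=[[0, 0, 0, -24, 13.8, -0.8, -1], [0, 0, 0, -24, 13.8, -0.8, -1], [0, 0, 0, -24, 13.8, -0.8, -1], [0, 0, 0, -24, 13.8, -0.8, -1], [0, 0, 0, -24, 13.8, -0.8, -1], [0, 0, 0, -24, 13.8, -0.8, -1], [0, 0, 0, -24, 13.8, -0.8, -1], [0, 0, 0, -24, 13.8, -0.8, -1]])

```text
time_s: 1.43
tcp_pos: [0.5575, -0.2087, 0.2486]
ee_rot: [[-0.964, -0.265, 0.0], [-0.265, 0.964, 0.0], [-0.0, 0.0, -1.0]]
wrist_force: [-0.7, -0.5, -0.5]
gripper_width: 0.999
gripper_force: 0.0
```

Request:
arm_command(deltas=[[0, 0, -0.12, -9.1, 5.2, 0, -1], [0, 0, -0.12, -9.1, 5.2, 0, -1], [0, 0, -0.12, -9.1, 5.2, 0, -1], [0, 0, -0.12, -9.1, 5.2, 0, -1], [0, 0, -0.12, -9.1, 5.2, 0, -1]])

```text
time_s: 1.85
tcp_pos: [0.6286, -0.1376, 0.2484]
ee_rot: [[-0.927, -0.375, -0.002], [-0.375, 0.927, 0.0], [0.002, 0.001, -1.0]]
wrist_force: [0.5, -0.2, 0.8]
gripper_width: 0.999
gripper_force: 0.0
```

Run:
```python
from h import *
from station import *
c=capture("scene");pickle.dump(c,open("s1.pkl","wb"))
import h
h.C=np.array([.573,-.160,0]);a=np.radians(22);Y=np.array([-np.sin(a),np.cos(a),0])
im=cv2.resize(c["pixels"][170:280,250:350],None,fx=5,fy=5,interpolation=cv2.INTER_CUBIC)
def dot(P,col):
    for u,v in proj(c,P): cv2.circle(im,(int((u-250+.5)*5),int((v-170+.5)*5)),2,col,-1)
for k,w,hh in((1,.014,.130),(0,.030,.138),(-1,.046,.146)):
    dot([h.slot(k)+sg*w/2*Y+[0,0,z] for sg in(-1,1) for z in(hh,hh-.04)],(0,0,255))
p=sense()["tcp_pos"];dot([p+[0,0,-.019]+sg*.0435*Y for sg in(-1,1)],(255,0,0))
cv2.imwrite("pics/s1.png",im)
```

```text
(no output)
```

View pics/s1.png

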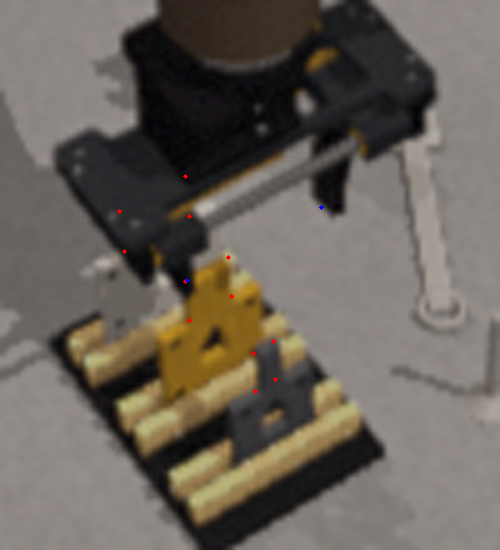

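Run:
```python
from h import *
c=pickle.load(open("s1.pkl","rb"));a=np.radians(22);X=np.array([np.cos(a),np.sin(a)]);Y=np.array([-X[1],X[0]])
H=c["pixels"][170:280,250:350]
P0=np.array([.573,-.160])
def f(n,px,z):
    p=onz(c,[px],z)[0,:2]-P0;print(n,"rack x %.1f y %.1f"%(p@X*1000,p@Y*1000))
f("brass shL",(281.5,236.5),.098);f("brass shR",(301.9,226.9),.098);f("brass tabR",(295.5,221.1),.138)
f("dark shL",(295.9,250.5),.090);f("dark shR",(312.1,244.5),.090);f("dark tabL",(300.9,238.5),.130);f("dark tabR",(305.1,237.5),.130)
np.set_printoptions(linewidth=200)
g=c["pixels"][234:262,290:318].astype(int);print(g.mean(2).astype(int))
```

```text
brass shL rack x -0.9 y -34.8
brass shR rack x 4.2 y 33.9
brass tabR rack x 0.8 y 15.5
dark shL rack x 60.1 y -23.6
dark shR rack x 69.5 y 26.9
dark tabL rack x 56.6 y -2.2
dark tabR rack x 60.5 y 9.7
[[ 87  85  83  83  85  86  90  83  85  85  86  90 115 139 151 154 156 142 136 136 136 135 137 136 135 137 137 136]
 [ 89  89  68  61  76  88  90  86  84  87  87  88 115 147 149 144 137 131 135 139 140 137 137 136 136 135 135 135]
 [ 88  80  46  33  62  82  86  87  84  84  84  85 104 135 132 125 119 101 110 138 138 136 136 137 137 136 135 136]
 [ 87  62  31  23  54  71  86  86  85  86  86  86  97 110 100 107 117 117 142 153 140 134 135 134 137 137 138 136]
 [ 76  41  23  37  56  70  84  84  85  84  85  87  89  88  79  95 150 153 158 159 157 141 133 132 135 135 136 135]
 [ 61  42  63  95  83  76  84  91  85  85  74  78  80  80  70  79 137 154 156 147 139 135 134 132 133 135 136 136]
 [ 78  95 104 110 104  89  85  88  85  76  58  62  75  70  59  65 122 138 130 125 119 108 130 134 136 135 137 137]
 [ 96 110 111 104  94  89  86  84  83  93  86  59  56  58  53  57  94 121 119 117 104  77 100 
[... 1621 characters left out ...]
 141 132]
 [ 10  14  15  13  13  27  34  51  53  53  53  53  65  77  69  59  53  54  75 140 143 151 152 150 144 137 125 120]
 [ 13  17  18  19  28  44  40  52  52  53  52  52  56  63  56  55  70  96 133 153 154 149 141 126 125 121 117 113]
 [ 10  10  23  43  71 106  64  49  53  52  53  51  50  53  71  96 132 142 150 153 156 131 123 118 118 113  92  73]
 [ 26  46  70 107 117 124  72  47  52  53  50  49  53  78 141 145 151 151 149 143 136 121 119 115 103  87  56  32]
 [ 90 123 123 127 127 126  73  46  49  49  55  69  95 131 154 154 154 143 126 124 121 116 112  91  64  48  29  21]
 [146 156 153 149 121 105  60  42  51  66  90 132 142 150 153 154 133 126 118 118 113  93  73  51  29  23  23  24]]
```

The dark tab stands at about (268,345) in the crop, within 3 mm of prediction, so the pads will straddle it. I'll go down, grip and lift.

Request:
arm_command(deltas=[[0, 0, 0, -0.2, 0.1, 3.5, -1], [0, 0, 0, -0.2, 0.1, 7, -1], [0, 0, 0, -0.2, 0.1, 10, -1], [0, 0, 0, -0.2, 0.1, 12, -1], [0, 0, 0, -0.2, 0.1, 13.4, -1], [0, 0, 0, -0.2, 0.1, 13.4, -1]])

```text
time_s: 2.4
tcp_pos: [0.6266, -0.1376, 0.1119]
ee_rot: [[-0.928, -0.372, -0.008], [-0.372, 0.928, 0.001], [0.007, 0.004, -1.0]]
wrist_force: [-0.2, 1.0, -0.4]
gripper_width: 1.0
gripper_force: 0.0
```

Request:
arm_command(deltas=[[0, 0, 0, 0, 0, 0, 1], [0, 0, 0, 0, 0, 0, 1], [0, 0, 0, 0, 0, 0, 1], [0, 0, 0, 0, 0, 0, 1], [0, 0, 0, 0, 0, 0, 1], [0, 0, 0, 0, 0, 0, 1], [0, 0, 0, 0, 0, 0, 1], [0, 0, 0, 0, 0, 0, 1]])

```text
time_s: 3.07
tcp_pos: [0.6302, -0.136, 0.1157]
ee_rot: [[-0.927, -0.375, 0.0], [-0.375, 0.927, 0.0], [-0.0, -0.0, -1.0]]
wrist_force: [0.1, -0.7, -0.9]
gripper_width: 0.485
gripper_force: 0.0
```

Request:
arm_command(deltas=[[0, 0, 0, 0, 0, 0, 1], [0, 0, 0, 0, 0, 0, 1], [0, 0, 0, 0, 0, 0, 1], [0, 0, 0, 0, 0, 0, 1], [0, 0, 0, 0, 0, 0, 1], [0, 0, 0, 0, 0, 0, 1], [0, 0, 0, 0, 0, 0, 1], [0, 0, 0, 0, 0, 0, 1]])

```text
time_s: 3.73
tcp_pos: [0.63, -0.1361, 0.1152]
ee_rot: [[-0.927, -0.374, -0.001], [-0.374, 0.927, 0.0], [0.001, 0.0, -1.0]]
wrist_force: [-0.3, 0.1, -1.1]
gripper_width: 0.155
gripper_force: 29.9
```

Request:
arm_command(deltas=[[0, 0, 0, 0, 0, -1, 1], [0, 0, 0, 0, 0, -3, 1], [0, 0, 0, 0, 0, -5.5, 1], [0, 0, 0, 0, 0, -8.5, 1], [0, 0, 0, 0, 0, -11.5, 1], [0, 0, 0, 0, 0, -13.5, 1], [0, 0, 0, 0, 0, -14.4, 1], [0, 0, 0, 0, 0, -14.4, 1]])

```text
time_s: 4.4
tcp_pos: [0.6311, -0.1363, 0.2628]
ee_rot: [[-0.927, -0.375, 0.006], [-0.375, 0.927, -0.0], [-0.005, -0.002, -1.0]]
wrist_force: [0.1, -0.3, -1.7]
gripper_width: 0.156
gripper_force: 29.9
```

Request:
arm_command(deltas=[[0, 0, 0, 0.6, 4, 0, 1], [0, 0, 0.1, 1.1, 8, 0, 1], [0, 0, 0.2, 1.7, 12, 0, 1], [0, 0, 0.3, 2.2, 16, 0, 1], [0, 0, 0.4, 2.8, 20, 0, 1], [0, 0, 0.5, 3.4, 24, 0, 1], [0, 0, 0.524, 4, 28, 0, 1], [0, 0, 0.524, 4.5, 32, 0, 1]])

```text
time_s: 5.07
tcp_pos: [0.4662, 0.1445, 0.2577]
ee_rot: [[-0.99, 0.141, -0.003], [0.141, 0.99, -0.001], [0.003, -0.002, -1.0]]
wrist_force: [1.2, 0.9, -1.1]
gripper_width: 0.159
gripper_force: 30.0
```

Request:
arm_command(deltas=[[0, 0, 0, 1, 1, 0, 1], [0, 0, 0, 1.5, 2.3, 0, 1], [0, 0, 0, 1.5, 2.3, 2, 1], [0, 0, 0, 1.5, 2.3, 4, 1], [0, 0, 0, 1.5, 2.3, 4.9, 1], [0, 0, 0, 1.5, 2.3, 4.9, 1], [0, 0, 0, 1.5, 2.3, 4.9, 1]])

```text
time_s: 5.65
tcp_pos: [0.4568, 0.1681, 0.2098]
ee_rot: [[-0.99, 0.14, -0.002], [0.14, 0.99, -0.002], [0.001, -0.002, -1.0]]
wrist_force: [1.2, 0.4, -1.4]
gripper_width: 0.158
gripper_force: 30.0
```

Run:
```python
from h import *
from station import *
st=sense();p=st["tcp_pos"];print(p,st["wrist_force"],(p-D)@HX*1000,(p-D)@np.array([-HX[1],HX[0],0])*1000)
c=capture("scene");pickle.dump(c,open("s2.pkl","wb"));t=capture("top");pickle.dump(t,open("t2.pkl","wb"))
a=cv2.resize(c["pixels"][150:250,355:425],(420,600),interpolation=cv2.INTER_CUBIC)
b=cv2.resize(t["pixels"][150:230,240:290],(375,600),interpolation=cv2.INTER_CUBIC)
cv2.imwrite("pics/s2.png",np.hstack([a,b]))
```

```text
[0.45679869 0.16812708 0.20982347] [ 1.18161474  0.40092481 -1.3555101 ] -114.90560526729922 2.0553084912650568
```

View pics/s2.png

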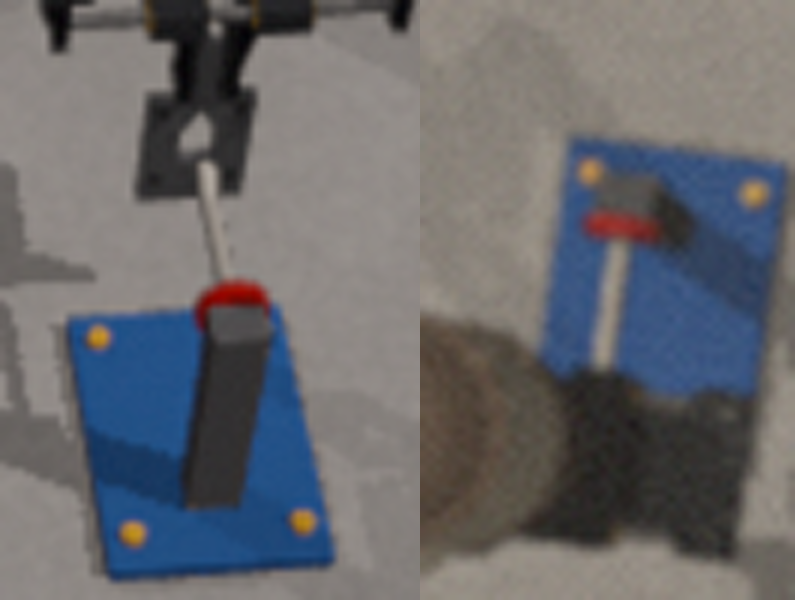

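The view shows the eye at about (197,133) and the rod tip at (207,165) in the crop. Advancing along the rod's direction brings the eye over the tip with lateral alignment within about 1 mm. I'll raise 2 mm and thread it.

Request:
arm_command(deltas=[[0, 0, 0, 0, 0, -0.2, 1], [0, 0, 0, -1, 0, -0.2, 1], [0, 0, 0, -2, 0, -0.2, 1], [0, 0, 0, -3, 0, -0.2, 1], [0, 0, 0, -4, 0, -0.2, 1], [0, 0, 0, -4, 0, -0.2, 1]])

```text
time_s: 6.25
tcp_pos: [0.4989, 0.1629, 0.2123]
ee_rot: [[-0.99, 0.141, 0.001], [0.141, 0.99, -0.0], [-0.001, 0.0, -1.0]]
wrist_force: [0.5, -0.5, -1.9]
gripper_width: 0.159
gripper_force: 30.0
```

Request:
arm_command(deltas=[[0, 0, 0, -1, 0, 0, 1], [0, 0, 0, -2, 0, 0, 1], [0, 0, 0, -3, 0, 0, 1], [0, 0, 0, -3, 0, 0.6, 1], [0, 0, 0, -3, 0, 1.2, 1], [0, 0, 0, -3, 0, 1.4, 1], [0, 0, 0, -3, 0, 1.4, 1]])

```text
time_s: 6.83
tcp_pos: [0.5253, 0.1585, 0.1973]
ee_rot: [[-0.99, 0.14, -0.003], [0.14, 0.99, -0.001], [0.002, -0.002, -1.0]]
wrist_force: [0.2, -0.1, -0.2]
gripper_width: 0.156
gripper_force: 30.0
```

Request:
arm_command(deltas=[[0, 0, 0, 0, 0, 0.1, 1], [0, 0, 0, 0, 0, 0.2, 1], [0, 0, 0, 0, 0, 0.2, 1]])

```text
time_s: 7.08
tcp_pos: [0.5261, 0.1589, 0.1966]
ee_rot: [[-0.99, 0.139, 0.0], [0.139, 0.99, 0.0], [-0.0, 0.0, -1.0]]
wrist_force: [-1.1, -0.0, -1.5]
gripper_width: 0.154
gripper_force: 30.0
```

Request:
arm_command(deltas=[[0, 0, 0, 0, 0, 0.1, 1], [0, 0, 0, 0, 0, 0.1, 1], [0, 0, 0, 0, 0, 0.1, 1]])

```text
time_s: 7.33
tcp_pos: [0.5262, 0.1587, 0.1957]
ee_rot: [[-0.99, 0.14, -0.0], [0.14, 0.99, -0.0], [-0.0, -0.0, -1.0]]
wrist_force: [0.4, 0.7, -1.3]
gripper_width: 0.154
gripper_force: 30.0
```

Request:
arm_command(deltas=[[0, 0, 0, 0, 0, 0.1, 1], [0, 0, 0, 0, 0, 0.1, 1], [0, 0, 0, 0, 0, 0.1, 1]])

```text
time_s: 7.58
tcp_pos: [0.5263, 0.1585, 0.1948]
ee_rot: [[-0.99, 0.14, 0.0], [0.14, 0.99, -0.001], [-0.0, -0.001, -1.0]]
wrist_force: [0.3, -2.4, 0.1]
gripper_width: 0.157
gripper_force: 30.0
```

Request:
arm_command(deltas=[[0, 0, 0, 0, 0, 0.1, 1], [0, 0, 0, 0, 0, 0.1, 1], [0, 0, 0, 0, 0, 0.1, 1]])

```text
time_s: 7.83
tcp_pos: [0.5265, 0.1585, 0.1946]
ee_rot: [[-0.99, 0.139, 0.001], [0.139, 0.99, -0.0], [-0.001, -0.0, -1.0]]
wrist_force: [-1.2, -3.2, 5.1]
gripper_width: 0.155
gripper_force: 30.0
```

Request:
arm_command(deltas=[[0, 0, 0, 0, -0.05, -0.1, 1], [0, 0, 0, -0.8, -0.05, -0.1, 1], [0, 0, 0, -1.6, -0.05, -0.1, 1], [0, 0, 0, -2.4, -0.05, -0.1, 1], [0, 0, 0, -3, -0.05, -0.1, 1], [0, 0, 0, -3.3, -0.05, -0.1, 1], [0, 0, 0, -3.3, -0.05, -0.1, 1], [0, 0, 0, -3.3, -0.05, -0.1, 1]])

```text
time_s: 8.5
tcp_pos: [0.5603, 0.1537, 0.1947]
ee_rot: [[-0.99, 0.14, 0.003], [0.14, 0.99, 0.0], [-0.002, 0.001, -1.0]]
wrist_force: [0.4, -1.1, 1.6]
gripper_width: 0.154
gripper_force: 30.0
```

Request:
arm_command(deltas=[[0, 0, 0, 0, 0, 0, 0.0], [0, 0, 0, 0, 0, 0, 0.0], [0, 0, 0, 0, 0, 0, 0.0], [0, 0, 0, 0, 0, 0, 0.0], [0, 0, 0, 0, 0, 0, 0.0], [0, 0, 0, 0, 0, 0, 0.0], [0, 0, 0, 0, 0, 0, 0.0], [0, 0, 0, 0, 0, 0, 0.0]])

```text
time_s: 9.17
tcp_pos: [0.5589, 0.1538, 0.1945]
ee_rot: [[-0.99, 0.14, 0.0], [0.14, 0.99, 0.0], [-0.0, 0.0, -1.0]]
wrist_force: [0.0, 0.2, -0.1]
gripper_width: 0.498
gripper_force: 0.0
```

Request:
arm_command(deltas=[[0, 0, 0, 0, 0, -2, 0.1], [0, 0, 0, 0, 0, -5, 0.2], [0, 0, 0, 0, 0, -5.5, 0.22], [0, 0, 0, 2, 0, -5.5, 0.22], [0, 0, 0, 3.5, 0, -5.5, 0.22], [0, 0, 0, 3.5, 0, -5.5, 0.22], [0, 0, 0, 3.5, 0, -4, 0.22]])

```text
time_s: 9.75
tcp_pos: [0.5257, 0.1594, 0.2378]
ee_rot: [[-0.99, 0.138, 0.007], [0.138, 0.99, 0.003], [-0.007, 0.004, -1.0]]
wrist_force: [0.8, 1.1, 0.2]
gripper_width: 0.392
gripper_force: 0.0
```

Run:
```python
from h import *
from station import *
st=sense();p=st["tcp_pos"];print(p,st["wrist_force"],st["gripper_width"]*87,(p-D)@HX*1000,(p-D)@np.array([-HX[1],HX[0],0])*1000)
c=capture("scene")
a=cv2.resize(c["pixels"][150:250,355:425],(560,600),interpolation=cv2.INTER_CUBIC)
cv2.imwrite("pics/s3.png",a)
```

```text
[0.52570077 0.15943128 0.23780371] [0.82997886 1.13994178 0.17793756] 34.13058196889706 -45.46385657533789 3.0334530468933787
```

View pics/s3.png

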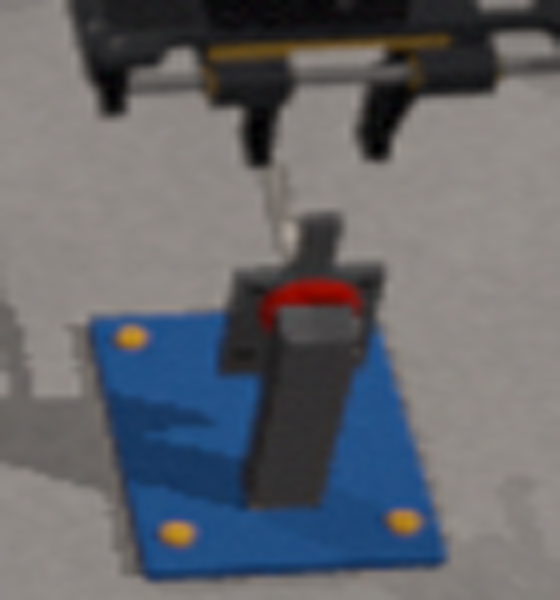

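Request:
arm_command(deltas=[[0, 0, 0, 0, 0, 2, 0.22], [0, 0, 0, 0, 0, 4, 0.22], [0, 0, 0, 0, 0, 5.5, 0.22], [0, 0, 0, 0, 0, 6.5, 0.22], [0, 0, 0, 0, 0, 6.75, 0.22], [0, 0, 0, -0.8, 0, 6.75, 0.22], [0, 0, 0, -1.4, 0, 6.75, 0.22], [0, 0, 0, -1.4, 0, 6.75, 0.22]])

```text
time_s: 10.47
tcp_pos: [0.5404, 0.157, 0.1682]
ee_rot: [[-0.99, 0.14, 0.003], [0.14, 0.99, 0.001], [-0.003, 0.001, -1.0]]
wrist_force: [-0.0, 0.8, 0.1]
gripper_width: 0.39
gripper_force: 0.0
```

Request:
arm_command(deltas=[[0, 0, 0, -0.2, 0, 0, 0.22], [0, 0, 0, -0.4, 0, 0, 0.22], [0, 0, 0, -0.6, 0, 0, 0.22], [0, 0, 0, -0.7, 0, 0, 0.22], [0, 0, 0, -0.7, 0, 0, 0.22]])

```text
time_s: 10.88
tcp_pos: [0.5452, 0.1557, 0.1672]
ee_rot: [[-0.99, 0.14, 0.0], [0.14, 0.99, 0.0], [-0.0, 0.0, -1.0]]
wrist_force: [0.6, -0.1, 0.4]
gripper_width: 0.387
gripper_force: 0.0
```

Request:
arm_command(deltas=[[0, 0, 0, -0.1, 0, 0, 0.22], [0, 0, 0, -0.2, 0, 0, 0.22], [0, 0, 0, -0.2, 0, 0, 0.22]])

```text
time_s: 11.13
tcp_pos: [0.5457, 0.1554, 0.167]
ee_rot: [[-0.99, 0.14, -0.003], [0.14, 0.99, -0.0], [0.003, -0.001, -1.0]]
wrist_force: [-5.2, 1.8, 2.2]
gripper_width: 0.392
gripper_force: 2.4
```

Request:
arm_command(deltas=[[0, 0, 0, -0.05, 0, 0, 0.22], [0, 0, 0, -0.08, 0, 0, 0.22], [0, 0, 0, -0.08, 0, 0, 0.22], [0, 0, 0, -0.08, 0, 0, 0.22]])

```text
time_s: 11.47
tcp_pos: [0.5458, 0.1554, 0.167]
ee_rot: [[-0.99, 0.139, -0.004], [0.139, 0.99, -0.0], [0.004, -0.001, -1.0]]
wrist_force: [-6.4, 2.4, 4.0]
gripper_width: 0.39
gripper_force: 3.5
```

Run:
```python
from h import *
from station import *
st=sense();p=st["tcp_pos"];print(p,st["wrist_force"],st["moment"],(p-D)@HX*1000)
c=capture("scene");t=capture("top")
a=cv2.resize(c["pixels"][165:225,365:420],(550,600),interpolation=cv2.INTER_CUBIC)
b=cv2.resize(t["pixels"][168:218,250:270],(240,600),interpolation=cv2.INTER_CUBIC)
cv2.imwrite("pics/s4.png",np.hstack([a,b]))
```

```text
[0.54576119 0.15541677 0.16699946] [-6.44900679  2.37507852  3.97235411] [0.73140367 1.89441497 0.07429686] -25.03995378502942
```

View pics/s4.png

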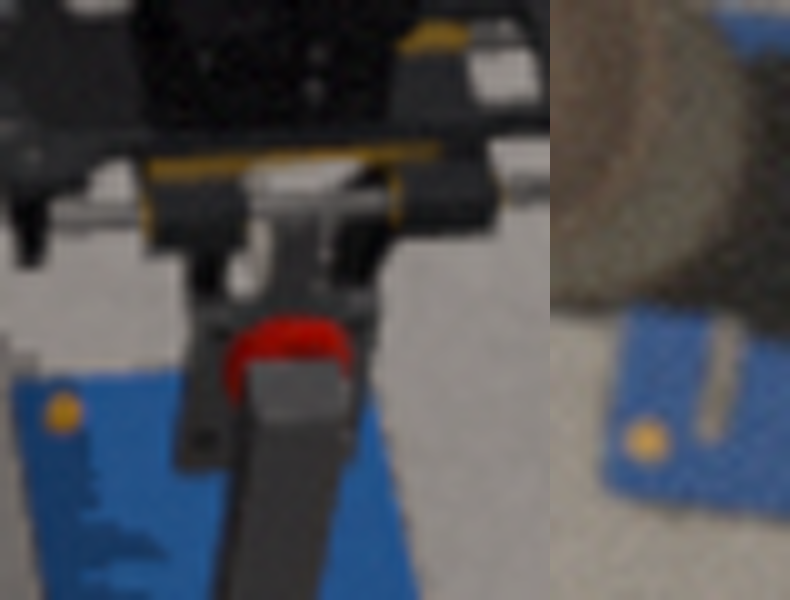

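The plate's shoulder line at crop row about 303 sits right behind the disc rim (about 318), so it is in contact with no visible gap. I'll bring the press up to about 10 N and hold.

Request:
arm_command(deltas=[[0, 0, 0, -0.05, 0, 0, 0.22], [0, 0, 0, -0.1, 0, 0, 0.22], [0, 0, 0, -0.1, 0, 0, 0.22], [0, 0, 0, -0.1, 0, 0, 0.22]])

```text
time_s: 11.9
tcp_pos: [0.5458, 0.1554, 0.167]
ee_rot: [[-0.99, 0.139, -0.006], [0.139, 0.99, -0.001], [0.006, -0.001, -1.0]]
wrist_force: [-10.7, 3.0, 5.8]
gripper_width: 0.393
gripper_force: 5.1
```

Request:
arm_command(deltas=[[0, 0, 0, 0, 0, 0, 0.22], [0, 0, 0, 0, 0, 0, 0.22], [0, 0, 0, 0, 0, 0, 0.22], [0, 0, 0, 0, 0, 0, 0.22], [0, 0, 0, 0, 0, 0, 0.22], [0, 0, 0, 0, 0, 0, 0.22]])

```text
time_s: 12.4
tcp_pos: [0.5458, 0.1554, 0.167]
ee_rot: [[-0.99, 0.139, -0.006], [0.139, 0.99, -0.0], [0.006, -0.001, -1.0]]
wrist_force: [-9.8, 4.5, 5.4]
gripper_width: 0.394
gripper_force: 5.0
```

Request:
arm_command(deltas=[[0, 0, 0, 0.3, 0, 0, 0.22], [0, 0, 0, 1, 0, 0, 0.22], [0, 0, 0, 2, 0, 0, 0.22], [0, 0, 0, 2, 0, -3, 0.22], [0, 0, 0, 2, 0, -6.5, 0.22], [0, 0, 0, 2, 0, -9.5, -1], [0, 0, 0, 2, 0, -9.5, -1], [0, 0, 0, 2, 0, -9.5, -1]])

```text
time_s: 13.07
tcp_pos: [0.5292, 0.1584, 0.2641]
ee_rot: [[-0.99, 0.14, 0.004], [0.14, 0.99, 0.003], [-0.004, 0.003, -1.0]]
wrist_force: [0.7, 0.6, -1.3]
gripper_width: 0.535
gripper_force: 0.0
```

Request:
arm_command(deltas=[[0, 0, 0, -1, -3.4, 0, -1], [0, 0, -0.1, -2.1, -7.2, 0, -1], [0, 0, -0.2, -3.2, -11, 0, -1], [0, 0, -0.3, -4.3, -14.8, 0, -1], [0, 0, -0.4, -5.4, -18.6, 0, -1], [0, 0, -0.5, -6.5, -22.4, 0, -1], [0, 0, -0.524, -7.6, -26.2, 0, -1], [0, 0, -0.524, -8.7, -30, 0, -1]])

```text
time_s: 13.73
tcp_pos: [0.5721, -0.1529, 0.2603]
ee_rot: [[-0.927, -0.375, -0.003], [-0.375, 0.927, 0.0], [0.003, 0.001, -1.0]]
wrist_force: [1.0, 0.5, -0.8]
gripper_width: 0.996
gripper_force: 0.0
```

Request:
arm_command(deltas=[[0, 0, 0, 0, -0.7, 0, -1], [0, 0, 0, 0, -0.7, 0, -1], [0, 0, 0, 0, -0.7, 0, -1]])

```text
time_s: 13.98
tcp_pos: [0.575, -0.1577, 0.2604]
ee_rot: [[-0.928, -0.373, -0.003], [-0.373, 0.928, 0.001], [0.002, 0.002, -1.0]]
wrist_force: [-0.2, 0.5, -0.2]
gripper_width: 1.002
gripper_force: 0.0
```

Run:
```python
from h import *
from station import *
st=sense();p=st["tcp_pos"];print(p,np.degrees(np.arctan2(-st["ee_rot"][0,1],st["ee_rot"][1,1])))
t=np.array([.5755,-.158,.122]);print(delta(st["ee_rot"],p,yawR(22),t))
c=capture("scene");pickle.dump(c,open("s5.pkl","wb"))
b=(265,205,318,262);H=hsv(c,b);br=cv2.inRange(H,(14,150,90),(26,255,255));q=topix(big(br),b);print(q.min(0),q.max(0))
a=np.radians(22);X=np.array([np.cos(a),np.sin(a)]);Y=np.array([-X[1],X[0]])
for r in np.arange(q[:,1].min(),q[:,1].min()+12,1.5):
    e=q[abs(q[:,1]-r)<.2][:,0];print(r,e.min(),e.max())
# leftmost shoulder / rightmost
```

```text
[ 0.57503292 -0.15767602  0.2604181 ] 21.91229277835852
[ 2.0000e-03 -2.0000e-03 -2.0000e-03 -6.5000e-02 -7.1000e-02  1.3842e+01]
[280.625 221.375] [302.625 250.625]
221.375 293.625 294.125
222.875 290.875 295.375
224.375 287.875 295.625
225.875 286.375 295.375
227.375 286.375 301.125
228.875 286.625 301.125
230.375 286.625 301.875
231.875 286.875 301.875
```

Request:
arm_command(deltas=[[0, 0, 0, -0.1, 0, 3.5, -1], [0, 0, 0, -0.1, 0, 7, -1], [0, 0, 0, -0.1, 0, 10.5, -1], [0, 0, 0, -0.1, 0, 12.9, -1], [0, 0, 0, -0.1, 0, 13.9, -1], [0, 0, 0, -0.1, 0, 13.9, 1], [0, 0, 0, -0.1, 0, 13.9, 1], [0, 0, 0, -0.1, 0, 13.9, 1]])

```text
time_s: 14.7
tcp_pos: [0.5783, -0.1569, 0.1252]
ee_rot: [[-0.927, -0.376, 0.004], [-0.376, 0.927, -0.001], [-0.004, -0.002, -1.0]]
wrist_force: [0.3, 0.1, -0.9]
gripper_width: 0.853
gripper_force: 0.0
```

Request:
arm_command(deltas=[[0, 0, 0, 0, 0, 0, 1], [0, 0, 0, 0, 0, 0, 1], [0, 0, 0, 0, 0, 0, 1], [0, 0, 0, 0, 0, 0, 1], [0, 0, 0, 0, 0, 0, 1], [0, 0, 0, 0, 0, 0, 1], [0, 0, 0, 0, 0, 0, 1], [0, 0, 0, 0, 0, 0, 1]])

```text
time_s: 15.37
tcp_pos: [0.577, -0.1576, 0.1232]
ee_rot: [[-0.927, -0.374, 0.001], [-0.374, 0.927, -0.0], [-0.0, -0.0, -1.0]]
wrist_force: [1.0, -0.9, 0.7]
gripper_width: 0.339
gripper_force: 29.9
```

Request:
arm_command(deltas=[[0, 0, 0, 0, 0, -1, 1], [0, 0, 0, 0, 0, -3, 1], [0, 0, 0, 0, 0, -5.5, 1], [0, 0, 0, 0, 0, -8.5, 1], [0, 0, 0, 0, 0, -11.5, 1], [0, 0, 0, 0, 0, -13.5, 1], [0, 0, 0, 0, 0, -14.4, 1], [0, 0, 0, 0, 0, -14.4, 1]])

```text
time_s: 16.03
tcp_pos: [0.5774, -0.1574, 0.2694]
ee_rot: [[-0.927, -0.374, 0.004], [-0.374, 0.927, 0.0], [-0.004, -0.002, -1.0]]
wrist_force: [0.4, -0.3, -2.9]
gripper_width: 0.341
gripper_force: 29.9
```

Request:
arm_command(deltas=[[0, 0, 0, 0.5, 4, 0, 1], [0, 0, 0.1, 1, 8, 0, 1], [0, 0, 0.2, 1, 12, 0, 1], [0, 0, 0.3, 1, 16, 0, 1], [0, 0, 0.4, 1, 20, 0, 1], [0, 0, 0.5, 1, 24, 0, 1], [0, 0, 0.524, 1, 28, 0, 1], [0, 0, 0.524, 1, 31, 0, 1]])

```text
time_s: 16.7
tcp_pos: [0.4488, 0.128, 0.2649]
ee_rot: [[-0.99, 0.14, -0.004], [0.14, 0.99, -0.001], [0.004, -0.002, -1.0]]
wrist_force: [1.0, 0.2, -2.4]
gripper_width: 0.344
gripper_force: 29.8
```

Run:
```python
from h import *
from station import *
st=sense();p=st["tcp_pos"];print(p,st["gripper_width"])
print(delta(st["ee_rot"],p,yawR(-8),[.4567,.168,.2122]))
```

```text
[0.44879002 0.12799978 0.26493762] 0.3442196308062785
[-2.000e-03 -4.000e-03 -1.000e-03 -2.440e-01  4.080e+00  5.266e+00]
```

Request:
arm_command(deltas=[[0, 0, 0, 0, 2, 0, 1], [0, 0, 0, 0, 4.1, 0, 1], [0, 0, 0, 0, 4.1, 2, 1], [0, 0, 0, 0, 4.1, 4.5, 1], [0, 0, 0, 0, 4.1, 5.4, 1], [0, 0, 0, 0, 4.1, 5.4, 1], [0, 0, 0, 0, 4.1, 5.4, 1], [0, 0, 0, 0, 4.1, 5.4, 1]])

```text
time_s: 17.37
tcp_pos: [0.4578, 0.1669, 0.2138]
ee_rot: [[-0.99, 0.14, 0.001], [0.14, 0.99, 0.0], [-0.001, 0.001, -1.0]]
wrist_force: [0.7, 0.0, -2.3]
gripper_width: 0.336
gripper_force: 29.9
```

Run:
```python
from h import *
from station import *
st=sense();p=st["tcp_pos"];print(p,st["wrist_force"],(p-D)@HX*1000,(p-D)@np.array([-HX[1],HX[0],0])*1000)
```

```text
[0.45781672 0.16694969 0.21384111] [ 0.74370906  0.01451977 -2.30729424] -113.73362532544182 1.0310666039261325
```

Request:
arm_command(deltas=[[0, 0, 0, 0, 0.08, 0.15, 1], [0, 0, 0, -1, 0.08, 0.15, 1], [0, 0, 0, -2, 0.08, 0.15, 1], [0, 0, 0, -3, 0.08, 0.15, 1], [0, 0, 0, -4, 0.08, 0.15, 1], [0, 0, 0, -4, 0.08, 0.15, 1]])

```text
time_s: 17.87
tcp_pos: [0.4993, 0.162, 0.2115]
ee_rot: [[-0.99, 0.141, 0.001], [0.141, 0.99, 0.0], [-0.001, 0.0, -1.0]]
wrist_force: [-0.2, 0.3, -2.8]
gripper_width: 0.342
gripper_force: 29.9
```

Request:
arm_command(deltas=[[0, 0, 0, -1, 0, 0, 1], [0, 0, 0, -2, 0, 0, 1], [0, 0, 0, -2.7, 0, 0, 1], [0, 0, 0, -2.7, 0, 0.6, 1], [0, 0, 0, -2.7, 0, 1.2, 1], [0, 0, 0, -2.7, 0, 1.6, 1], [0, 0, 0, -2.7, 0, 1.6, 1], [0, 0, 0, -2.7, 0, 1.6, 1]])

```text
time_s: 18.53
tcp_pos: [0.5233, 0.1586, 0.1954]
ee_rot: [[-0.99, 0.139, -0.0], [0.139, 0.99, 0.0], [0.0, -0.0, -1.0]]
wrist_force: [0.3, 1.0, -2.2]
gripper_width: 0.339
gripper_force: 29.9
```

Request:
arm_command(deltas=[[0, 0, 0, 0, 0, 0.08, 1], [0, 0, 0, 0, 0, 0.08, 1], [0, 0, 0, 0, 0, 0.08, 1]])

```text
time_s: 18.78
tcp_pos: [0.5236, 0.1587, 0.195]
ee_rot: [[-0.99, 0.14, 0.001], [0.14, 0.99, 0.001], [-0.001, 0.001, -1.0]]
wrist_force: [0.4, 2.4, -1.8]
gripper_width: 0.34
gripper_force: 29.9
```

Request:
arm_command(deltas=[[0, 0, 0, 0, 0, 0.05, 1], [0, 0, 0, 0, 0, 0.05, 1], [0, 0, 0, 0, 0, 0.05, 1]])

```text
time_s: 19.03
tcp_pos: [0.5239, 0.1588, 0.1946]
ee_rot: [[-0.99, 0.14, 0.001], [0.14, 0.99, 0.001], [-0.001, 0.001, -1.0]]
wrist_force: [0.5, 2.9, 0.0]
gripper_width: 0.339
gripper_force: 29.9
```

Request:
arm_command(deltas=[[0, 0, 0, 0, 0.04, 0, 1], [0, 0, 0, -0.8, 0.04, 0, 1], [0, 0, 0, -1.5, 0.04, 0, 1], [0, 0, 0, -2.1, 0.04, 0, 1], [0, 0, 0, -2.4, 0.04, 0, 1], [0, 0, 0, -2.4, 0.04, 0, 1], [0, 0, 0, -2.4, 0.04, 0, 1]])

```text
time_s: 19.62
tcp_pos: [0.5487, 0.1554, 0.1945]
ee_rot: [[-0.99, 0.14, 0.002], [0.14, 0.99, 0.0], [-0.002, 0.001, -1.0]]
wrist_force: [1.6, 3.0, -0.3]
gripper_width: 0.341
gripper_force: 29.9
```

Request:
arm_command(deltas=[[0, 0, 0, 0, 0, 0.05, 1], [0, 0, 0, 0, 0, 0.05, 1]])

```text
time_s: 19.78
tcp_pos: [0.5484, 0.1555, 0.1944]
ee_rot: [[-0.99, 0.139, 0.003], [0.139, 0.99, 0.0], [-0.002, 0.001, -1.0]]
wrist_force: [2.4, 1.0, 1.5]
gripper_width: 0.34
gripper_force: 29.9
```

Request:
arm_command(deltas=[[0, 0, 0, 0, 0, 0, -0.25], [0, 0, 0, 0, 0, 0, -0.25], [0, 0, 0, 0, 0, 0, -0.25], [0, 0, 0, 0, 0, 0, -0.25], [0, 0, 0, 0, 0, 0, -0.25], [0, 0, 0, 0, 0, 0, -0.25], [0, 0, 0, 0, 0, 0, -0.25]])

```text
time_s: 20.37
tcp_pos: [0.5473, 0.1553, 0.1936]
ee_rot: [[-0.99, 0.14, -0.001], [0.14, 0.99, -0.0], [0.0, -0.0, -1.0]]
wrist_force: [-0.5, -1.6, 0.8]
gripper_width: 0.62
gripper_force: 0.0
```

Request:
arm_command(deltas=[[0, 0, 0, 0, 0, -2, -0.25], [0, 0, 0, 0, 0, -5, -0.25], [0, 0, 0, 0, 0, -5.7, 0.22], [0, 0, 0, 2, 0, -5.7, 0.22], [0, 0, 0, 3.5, 0, -5.7, 0.22], [0, 0, 0, 3.5, 0, -5.7, 0.22], [0, 0, 0, 3.5, 0, -5.7, 0.22], [0, 0, 0, 3.5, 0, -5.7, 0.22]])

```text
time_s: 21.03
tcp_pos: [0.5132, 0.1604, 0.2509]
ee_rot: [[-0.99, 0.14, 0.001], [0.14, 0.99, 0.0], [-0.001, 0.0, -1.0]]
wrist_force: [-0.5, -0.5, 0.4]
gripper_width: 0.401
gripper_force: 0.0
```

Request:
arm_command(deltas=[[0, 0, 0, 0, 0, 2.5, 0.22], [0, 0, 0, 0, 0, 5.5, 0.22], [0, 0, 0, 0, 0, 7.5, 0.22], [0, 0, 0, 0, 0, 8.3, 0.22], [0, 0, 0, 0, 0, 8.3, 0.22], [0, 0, 0, -1, 0, 8.3, 0.22], [0, 0, 0, -1.8, 0, 8.3, 0.22], [0, 0, 0, -1.8, 0, 8.3, 0.22]])

```text
time_s: 21.7
tcp_pos: [0.5334, 0.1582, 0.1693]
ee_rot: [[-0.99, 0.14, 0.004], [0.14, 0.99, 0.002], [-0.004, 0.002, -1.0]]
wrist_force: [0.2, 0.1, 0.1]
gripper_width: 0.391
gripper_force: 0.0
```

Request:
arm_command(deltas=[[0, 0, 0, -0.15, 0, 0, 0.22], [0, 0, 0, -0.3, 0, 0, 0.22], [0, 0, 0, -0.45, 0, 0, 0.22], [0, 0, 0, -0.5, 0, 0, 0.22], [0, 0, 0, -0.5, 0, 0, 0.22]])

```text
time_s: 22.12
tcp_pos: [0.5354, 0.157, 0.1679]
ee_rot: [[-0.99, 0.14, -0.0], [0.14, 0.99, 0.0], [0.0, -0.0, -1.0]]
wrist_force: [-1.4, -0.0, 1.4]
gripper_width: 0.388
gripper_force: 0.6
```

Request:
arm_command(deltas=[[0, 0, 0, -0.1, 0, 0, 0.22], [0, 0, 0, -0.2, 0, 0, 0.22], [0, 0, 0, -0.2, 0, 0, 0.22]])

```text
time_s: 22.37
tcp_pos: [0.5375, 0.1567, 0.1678]
ee_rot: [[-0.99, 0.14, -0.0], [0.14, 0.99, -0.0], [0.0, -0.0, -1.0]]
wrist_force: [-1.6, 0.6, 1.1]
gripper_width: 0.392
gripper_force: 0.8
```

Request:
arm_command(deltas=[[0, 0, 0, -0.05, 0, 0, 0.22], [0, 0, 0, -0.1, 0, 0, 0.22], [0, 0, 0, -0.1, 0, 0, 0.22]])

```text
time_s: 22.62
tcp_pos: [0.5378, 0.1567, 0.1677]
ee_rot: [[-0.99, 0.14, -0.002], [0.14, 0.99, -0.0], [0.002, -0.0, -1.0]]
wrist_force: [-3.8, 1.9, 3.3]
gripper_width: 0.39
gripper_force: 2.4
```

Request:
arm_command(deltas=[[0, 0, 0, -0.05, 0, 0, 0.22], [0, 0, 0, -0.1, 0, 0, 0.22], [0, 0, 0, -0.1, 0, 0, 0.22]])

```text
time_s: 22.87
tcp_pos: [0.5379, 0.1566, 0.1677]
ee_rot: [[-0.99, 0.14, -0.004], [0.14, 0.99, -0.0], [0.003, -0.001, -1.0]]
wrist_force: [-8.9, 2.7, 4.3]
gripper_width: 0.393
gripper_force: 4.1
```

Request:
arm_command(deltas=[[0, 0, 0, -0.03, 0, 0, 0.22], [0, 0, 0, -0.03, 0, 0, 0.22], [0, 0, 0, -0.03, 0, 0, 0.22], [0, 0, 0, -0.03, 0, 0, 0.22], [0, 0, 0, -0.03, 0, 0, 0.22], [0, 0, 0, -0.03, 0, 0, 0.22], [0, 0, 0, -0.03, 0, 0, 0.22]])

```text
time_s: 23.45
tcp_pos: [0.5379, 0.1566, 0.1677]
ee_rot: [[-0.99, 0.14, -0.004], [0.14, 0.99, -0.0], [0.004, -0.001, -1.0]]
wrist_force: [-9.1, 2.7, 6.1]
gripper_width: 0.391
gripper_force: 4.5
```

Request:
arm_command(deltas=[[0, 0, 0, 0.3, 0, 0, 0.22], [0, 0, 0, 1, 0, 0, 0.22], [0, 0, 0, 2, 0, 0, 0.22], [0, 0, 0, 2, 0, -3, 0.22], [0, 0, 0, 2, 0, -6.5, 0.22], [0, 0, 0, 2, 0, -9.5, -1], [0, 0, 0, 2, 0, -10, -1], [0, 0, 0, 2, 0, -10, -1]])

```text
time_s: 24.12
tcp_pos: [0.5207, 0.1598, 0.2705]
ee_rot: [[-0.99, 0.14, 0.006], [0.14, 0.99, 0.003], [-0.005, 0.004, -1.0]]
wrist_force: [-0.6, 0.3, -1.7]
gripper_width: 0.539
gripper_force: 0.0
```

Run:
```python
from h import *
from station import *
st=sense();p=st["tcp_pos"];print(p)
c=capture("scene");cv2.imwrite("pics/s6.png",cv2.resize(c["pixels"][165:265,265:425],(800,500),interpolation=cv2.INTER_CUBIC))
X=np.array([.927,.375,0]);t=np.array([.577,-.1576,0])-.06*X;t[2]=.262;print(t,delta(st["ee_rot"],p,yawR(22),t))
```

```text
[0.52071712 0.15984578 0.27048601]
[ 0.52138 -0.1801   0.262  ] [ 3.0000e-03  6.0000e-03 -5.2400e-01 -4.8050e+00 -3.3656e+01  7.3800e-01]
```

View pics/s6.png

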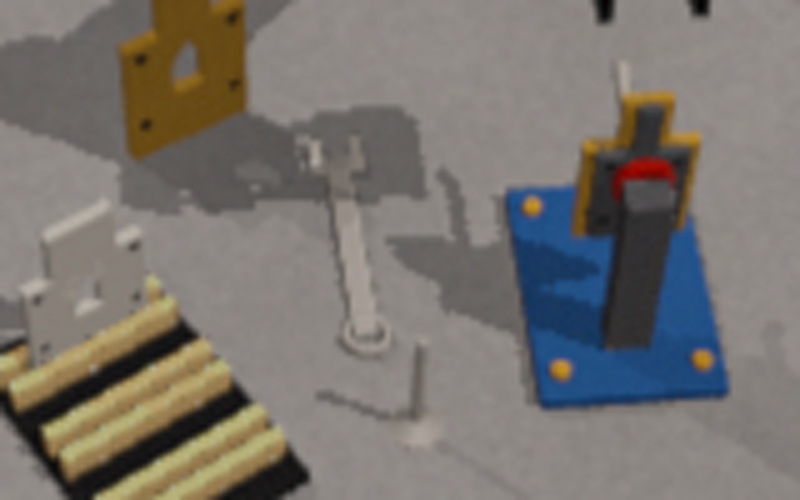

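The picture shows dark and brass nested behind the disc, hanging straight at about (645,160). The large plate is still in its slot, with the tab top around (76,222). Fetching it now.

Request:
arm_command(deltas=[[0, 0, 0, -0.5, -3.5, 0, -1], [0, 0, -0.1, -1, -7.3, 0.2, -1], [0, 0, -0.2, -1.6, -11.2, 0.4, -1], [0, 0, -0.3, -2.2, -15.1, 0.6, -1], [0, 0, -0.4, -2.7, -19, 0.7, -1], [0, 0, -0.5, -3.3, -22.9, 0.7, -1], [0, 0, -0.524, -3.8, -26.8, 0.7, -1], [0, 0, -0.524, -4.4, -30.7, 0.7, -1]])

```text
time_s: 24.83
tcp_pos: [0.5191, -0.1525, 0.2585]
ee_rot: [[-0.927, -0.375, -0.004], [-0.375, 0.927, 0.0], [0.003, 0.002, -1.0]]
wrist_force: [-0.2, 0.5, 0.1]
gripper_width: 0.991
gripper_force: 0.0
```

Request:
arm_command(deltas=[[0, 0, 0, 0.9, -2.8, 0, -1], [0, 0, 0, 0.9, -2.8, 0, -1], [0, 0, 0, 0.9, -2.8, 0, -1], [0, 0, 0, 0.9, -2.8, 0, -1]])

```text
time_s: 25.17
tcp_pos: [0.522, -0.18, 0.259]
ee_rot: [[-0.927, -0.374, -0.003], [-0.374, 0.927, 0.001], [0.003, 0.002, -1.0]]
wrist_force: [-0.2, 0.5, 0.0]
gripper_width: 1.002
gripper_force: 0.0
```

Run:
```python
from h import *
from station import *
st=sense();p=st["tcp_pos"];print(p,st["ee_rot"][0,1])
t=np.array([.5214,-.1801,.131]);print(delta(st["ee_rot"],p,yawR(22),t))
s=pickle.load(open("s5.pkl","rb"));X=np.array([.927,.375]);Y=np.array([-.375,.927])
for px in((273,212.3),(286.7,205.7)):
    q=onz(s,[px],.146)[0,:2]-t[:2];print(q@X*1000,q@Y*1000)
```

```text
[ 0.52196008 -0.17996852  0.25898004] -0.3738565510700576
[ 2.0000e-03 -3.0000e-03 -1.0000e-03  2.3000e-02 -1.4000e-02  1.2798e+01]
-3.527139258973106 -25.397051226624658
-1.4512951918241608 20.933769801429136
```

Request:
arm_command(deltas=[[0, 0, 0, 0, -0.1, 3.5, -1], [0, 0, 0, 0, -0.1, 7, -1], [0, 0, 0, 0, -0.1, 10, -1], [0, 0, 0, 0, -0.1, 12, -1], [0, 0, 0, 0, -0.1, 12.9, -1], [0, 0, 0, 0, -0.1, 12.9, 1], [0, 0, 0, 0, -0.1, 12.9, 1], [0, 0, 0, 0, -0.1, 12.9, 1]])

```text
time_s: 25.83
tcp_pos: [0.5245, -0.1808, 0.1334]
ee_rot: [[-0.927, -0.376, 0.003], [-0.376, 0.927, -0.001], [-0.003, -0.002, -1.0]]
wrist_force: [0.2, -0.6, 0.4]
gripper_width: 0.854
gripper_force: 0.0
```

Request:
arm_command(deltas=[[0, 0, 0, 0, 0, 0, 1], [0, 0, 0, 0, 0, 0, 1], [0, 0, 0, 0, 0, 0, 1], [0, 0, 0, 0, 0, 0, 1], [0, 0, 0, 0, 0, 0, 1], [0, 0, 0, 0, 0, 0, 1], [0, 0, 0, 0, 0, 0, 1]])

```text
time_s: 26.42
tcp_pos: [0.5234, -0.1811, 0.1322]
ee_rot: [[-0.927, -0.375, 0.001], [-0.375, 0.927, -0.0], [-0.001, -0.0, -1.0]]
wrist_force: [-0.5, 0.9, 3.8]
gripper_width: 0.524
gripper_force: 30.0
```

Request:
arm_command(deltas=[[0, 0, 0, 0, 0, -1, 1], [0, 0, 0, 0, 0, -3, 1], [0, 0, 0, 0, 0, -5.5, 1], [0, 0, 0, 0, 0, -8.5, 1], [0, 0, 0, 0, 0, -11.5, 1], [0, 0, 0, 0, 0, -13.5, 1], [0, 0, 0, 0, 0, -14.4, 1], [0, 0, 0, 0, 0, -14.4, 1]])

```text
time_s: 27.08
tcp_pos: [0.5238, -0.1813, 0.2778]
ee_rot: [[-0.927, -0.374, 0.004], [-0.374, 0.927, -0.0], [-0.004, -0.002, -1.0]]
wrist_force: [0.0, -0.5, -2.9]
gripper_width: 0.528
gripper_force: 30.0
```

Request:
arm_command(deltas=[[0, 0, 0, -0.7, 4, 0, 1], [0, 0, 0.1, -1.4, 8, 0, 1], [0, 0, 0.2, -2.1, 12, 0, 1], [0, 0, 0.3, -2.8, 16, 0, 1], [0, 0, 0.4, -3.5, 20, 0, 1], [0, 0, 0.5, -4, 24, 0, 1], [0, 0, 0.524, -4.5, 28, 0, 1], [0, 0, 0.524, -5, 31, 0, 1]])

```text
time_s: 27.75
tcp_pos: [0.4512, 0.1268, 0.2735]
ee_rot: [[-0.99, 0.14, -0.004], [0.14, 0.99, -0.001], [0.004, -0.002, -1.0]]
wrist_force: [0.4, 0.0, -2.2]
gripper_width: 0.524
gripper_force: 30.0
```

Request:
arm_command(deltas=[[0, 0, 0, 0, 2, 0, 1], [0, 0, 0, 0, 4.2, 0, 1], [0, 0, 0, 0, 4.2, 2, 1], [0, 0, 0, 0, 4.2, 4.5, 1], [0, 0, 0, 0, 4.2, 6, 1], [0, 0, 0, 0, 4.2, 6, 1], [0, 0, 0, 0, 4.2, 6, 1], [0, 0, 0, 0, 4.2, 6, 1]])

```text
time_s: 28.42
tcp_pos: [0.4597, 0.1666, 0.2159]
ee_rot: [[-0.99, 0.14, 0.0], [0.14, 0.99, -0.0], [-0.0, -0.0, -1.0]]
wrist_force: [0.6, 0.6, -2.2]
gripper_width: 0.526
gripper_force: 30.0
```

Run:
```python
from h import *
from station import *
st=sense();p=st["tcp_pos"];print(p,st["wrist_force"],st["gripper_width"],(p-D)@HX*1000,(p-D)@np.array([-HX[1],HX[0],0])*1000)
```

```text
[0.45968563 0.16659337 0.21593517] [ 0.61406704  0.630276   -2.24438427] 0.5255033113026308 -111.83330900947115 0.9383133499906459
```

Request:
arm_command(deltas=[[0, 0, 0, 0, 0.11, 0.27, 1], [0, 0, 0, -1, 0.11, 0.27, 1], [0, 0, 0, -2, 0.11, 0.27, 1], [0, 0, 0, -3, 0.11, 0.27, 1], [0, 0, 0, -4, 0.11, 0.27, 1], [0, 0, 0, -4, 0.11, 0.27, 1]])

```text
time_s: 28.92
tcp_pos: [0.5016, 0.162, 0.2131]
ee_rot: [[-0.99, 0.141, 0.001], [0.141, 0.99, 0.0], [-0.001, 0.0, -1.0]]
wrist_force: [-0.7, 1.0, -2.3]
gripper_width: 0.525
gripper_force: 30.0
```

Request:
arm_command(deltas=[[0, 0, 0, -1, 0, 0, 1], [0, 0, 0, -2, 0, 0, 1], [0, 0, 0, -2.3, 0, 0, 1], [0, 0, 0, -2.3, 0, 0.6, 1], [0, 0, 0, -2.3, 0, 1.2, 1], [0, 0, 0, -2.3, 0, 1.6, 1], [0, 0, 0, -2.3, 0, 1.6, 1], [0, 0, 0, -2.3, 0, 1.6, 1]])

```text
time_s: 29.58
tcp_pos: [0.5214, 0.1589, 0.1968]
ee_rot: [[-0.99, 0.139, -0.001], [0.139, 0.99, -0.001], [0.001, -0.001, -1.0]]
wrist_force: [0.4, -0.5, -3.0]
gripper_width: 0.521
gripper_force: 30.0
```

Request:
arm_command(deltas=[[0, 0, 0, 0, 0, 0.08, 1], [0, 0, 0, 0, 0, 0.08, 1], [0, 0, 0, 0, 0, 0.08, 1]])

```text
time_s: 29.83
tcp_pos: [0.5218, 0.159, 0.1963]
ee_rot: [[-0.99, 0.14, 0.0], [0.14, 0.99, 0.0], [-0.0, 0.0, -1.0]]
wrist_force: [-0.3, 0.4, -3.2]
gripper_width: 0.527
gripper_force: 30.0
```

Request:
arm_command(deltas=[[0, 0, 0, 0, 0, 0.08, 1], [0, 0, 0, 0, 0, 0.08, 1], [0, 0, 0, 0, 0, 0.08, 1]])

```text
time_s: 30.08
tcp_pos: [0.522, 0.159, 0.196]
ee_rot: [[-0.99, 0.14, 0.001], [0.14, 0.99, 0.0], [-0.001, 0.0, -1.0]]
wrist_force: [-0.6, -0.2, 0.1]
gripper_width: 0.523
gripper_force: 30.0
```

Request:
arm_command(deltas=[[0, 0, 0, 0, 0, 0.04, 1], [0, 0, 0, 0, 0, 0.04, 1], [0, 0, 0, 0, 0, 0.04, 1]])

```text
time_s: 30.33
tcp_pos: [0.5222, 0.1589, 0.1958]
ee_rot: [[-0.99, 0.14, 0.001], [0.14, 0.99, 0.0], [-0.001, 0.0, -1.0]]
wrist_force: [-1.5, 0.2, 3.9]
gripper_width: 0.524
gripper_force: 30.0
```

Request:
arm_command(deltas=[[0, 0, 0, 0, 0, -0.04, 1], [0, 0, 0, -0.6, 0, -0.04, 1], [0, 0, 0, -1.2, 0, -0.04, 1], [0, 0, 0, -1.7, 0, -0.04, 1], [0, 0, 0, -1.7, 0, -0.04, 1], [0, 0, 0, -1.7, 0, -0.04, 1]])

```text
time_s: 30.83
tcp_pos: [0.5405, 0.1564, 0.1958]
ee_rot: [[-0.99, 0.14, 0.003], [0.14, 0.99, 0.0], [-0.003, 0.001, -1.0]]
wrist_force: [1.7, -1.5, 2.5]
gripper_width: 0.521
gripper_force: 30.0
```

Request:
arm_command(deltas=[[0, 0, 0, 0, 0, 0.05, 1], [0, 0, 0, 0, 0, 0.05, -0.6], [0, 0, 0, 0, 0, 0.05, -0.6], [0, 0, 0, 0, 0, 0.05, -0.6], [0, 0, 0, 0, 0, 0.05, -0.6], [0, 0, 0, 0, 0, 0.05, -0.6], [0, 0, 0, 0, 0, 0.05, -0.6], [0, 0, 0, 0, 0, 0.05, -0.6]])

```text
time_s: 31.5
tcp_pos: [0.5386, 0.1565, 0.1948]
ee_rot: [[-0.99, 0.14, -0.0], [0.14, 0.99, -0.0], [0.0, -0.0, -1.0]]
wrist_force: [0.1, -0.1, -0.0]
gripper_width: 0.795
gripper_force: 0.0
```

Request:
arm_command(deltas=[[0, 0, 0, 0, 0, -2, -0.6], [0, 0, 0, 0, 0, -5, -0.6], [0, 0, 0, 0, 0, -5.7, 0.22], [0, 0, 0, 1.5, 0, -5.7, 0.22], [0, 0, 0, 3, 0, -5.7, 0.22], [0, 0, 0, 3, 0, -5.7, 0.22], [0, 0, 0, 3, 0, -5.7, 0.22], [0, 0, 0, 3, 0, -5.7, 0.22]])

```text
time_s: 32.17
tcp_pos: [0.5095, 0.1608, 0.2521]
ee_rot: [[-0.99, 0.139, 0.001], [0.139, 0.99, 0.0], [-0.001, 0.0, -1.0]]
wrist_force: [0.3, 0.2, 0.4]
gripper_width: 0.441
gripper_force: 0.0
```

Request:
arm_command(deltas=[[0, 0, 0, 0, 0, 2.5, 0.22], [0, 0, 0, 0, 0, 5.5, 0.22], [0, 0, 0, 0, 0, 7.5, 0.22], [0, 0, 0, 0, 0, 8.4, 0.22], [0, 0, 0, 0, 0, 8.4, 0.22], [0, 0, 0, -0.8, 0, 8.4, 0.22], [0, 0, 0, -1.3, 0, 8.4, 0.22], [0, 0, 0, -1.3, 0, 8.4, 0.22]])

```text
time_s: 32.83
tcp_pos: [0.5241, 0.1594, 0.1694]
ee_rot: [[-0.99, 0.14, 0.003], [0.14, 0.99, 0.001], [-0.003, 0.002, -1.0]]
wrist_force: [-0.2, 0.5, 0.1]
gripper_width: 0.388
gripper_force: 0.0
```

Request:
arm_command(deltas=[[0, 0, 0, -0.15, 0, 0, 0.22], [0, 0, 0, -0.3, 0, 0, 0.22], [0, 0, 0, -0.45, 0, 0, 0.22], [0, 0, 0, -0.55, 0, 0, 0.22], [0, 0, 0, -0.55, 0, 0, 0.22], [0, 0, 0, -0.55, 0, 0, 0.22]])

```text
time_s: 33.33
tcp_pos: [0.5274, 0.1581, 0.1681]
ee_rot: [[-0.99, 0.14, 0.0], [0.14, 0.99, 0.0], [-0.0, 0.0, -1.0]]
wrist_force: [-0.7, 0.6, 1.2]
gripper_width: 0.386
gripper_force: 0.3
```

Request:
arm_command(deltas=[[0, 0, 0, -0.1, 0, 0, 0.22], [0, 0, 0, -0.2, 0, 0, 0.22], [0, 0, 0, -0.2, 0, 0, 0.22], [0, 0, 0, -0.2, 0, 0, 0.22]])

```text
time_s: 33.67
tcp_pos: [0.5294, 0.1578, 0.1679]
ee_rot: [[-0.99, 0.14, 0.0], [0.14, 0.99, -0.0], [-0.0, -0.0, -1.0]]
wrist_force: [-0.8, 0.2, 0.5]
gripper_width: 0.39
gripper_force: 0.6
```

Request:
arm_command(deltas=[[0, 0, 0, -0.05, 0, 0, 0.22], [0, 0, 0, -0.1, 0, 0, 0.22], [0, 0, 0, -0.1, 0, 0, 0.22], [0, 0, 0, -0.1, 0, 0, 0.22]])

```text
time_s: 34.0
tcp_pos: [0.5298, 0.1577, 0.1679]
ee_rot: [[-0.99, 0.14, -0.001], [0.14, 0.99, -0.0], [0.001, -0.0, -1.0]]
wrist_force: [-5.0, 2.5, 2.0]
gripper_width: 0.39
gripper_force: 2.2
```

Request:
arm_command(deltas=[[0, 0, 0, -0.05, 0, 0, 0.22], [0, 0, 0, -0.1, 0, 0, 0.22], [0, 0, 0, -0.12, 0, 0, 0.22], [0, 0, 0, -0.12, 0, 0, 0.22], [0, 0, 0, -0.12, 0, 0, 0.22]])

```text
time_s: 34.42
tcp_pos: [0.5299, 0.1577, 0.1679]
ee_rot: [[-0.99, 0.14, -0.003], [0.14, 0.99, -0.0], [0.003, -0.001, -1.0]]
wrist_force: [-8.9, 2.8, 5.4]
gripper_width: 0.392
gripper_force: 4.3
```

Request:
arm_command(deltas=[[0, 0, 0, 0, 0, 0, 0.22], [0, 0, 0, 0, 0, 0, 0.22], [0, 0, 0, 0, 0, 0, 0.22], [0, 0, 0, 0, 0, 0, 0.22], [0, 0, 0, 0, 0, 0, 0.22], [0, 0, 0, 0, 0, 0, 0.22]])

```text
time_s: 34.92
tcp_pos: [0.5299, 0.1577, 0.1679]
ee_rot: [[-0.99, 0.14, -0.003], [0.14, 0.99, -0.0], [0.003, -0.001, -1.0]]
wrist_force: [-8.5, 3.0, 5.6]
gripper_width: 0.39
gripper_force: 4.3
```

Request:
arm_command(deltas=[[0, 0, 0, 0.3, 0, 0, 0.22], [0, 0, 0, 1, 0, 0, 0.22], [0, 0, 0, 2, 0, 0, 0.22], [0, 0, 0, 2, 0, -3, 0.22], [0, 0, 0, 2, 0, -6.5, 0.22], [0, 0, 0, 2, 0, -10, 0.22], [0, 0, 0, 4, -3, -10, 0.22], [0, 0, 0, 6, -6, -10, 0.22]])

```text
time_s: 35.58
tcp_pos: [0.4645, 0.1073, 0.2699]
ee_rot: [[-0.99, 0.138, 0.005], [0.138, 0.99, 0.003], [-0.005, 0.003, -1.0]]
wrist_force: [0.1, -0.6, -0.1]
gripper_width: 0.389
gripper_force: 0.0
```

Run:
```python
from h import *
from station import *
st=sense();print(st["tcp_pos"],st["wrist_force"])
c=capture("scene");pickle.dump(c,open("s7.pkl","wb"))
# predicted vs observed: pale plate outline on hook (eye -20+... face found from press)
F=D-.0055*HX+np.array([-HX[1],HX[0],0])*.002;Y=np.array([-HX[1],HX[0],0]);Z=np.array([0,0,1])
for n,w,x in(("small",.014,-.004),("mid",.030,-.012),("large",.046,-.020)):
    print(n,"pred tab top L/R",proj(c,[F+x*HX+sg*w/2*Y+.060*Z for sg in(-1,1)]).round(1).tolist())
b=(365,165,425,225);H=hsv(c,b);br=cv2.inRange(H,(14,130,70),(28,255,255));q=topix(big(br),b);print("brass top",q.min(0),q.max(0))
g=c["pixels"][174:192,380:406].mean(2).astype(int);np.set_printoptions(linewidth=200);print(g)
```

```text
[0.46448492 0.10726214 0.26987673] [ 0.05807872 -0.63316399 -0.07118406]
small pred tab top L/R [[392.9, 186.6], [397.6, 186.3]]
mid pred tab top L/R [[389.7, 184.7], [399.9, 184.0]]
large pred tab top L/R [[386.5, 182.7], [402.2, 181.8]]
brass top [379.125 183.375] [404.375 211.125]
[[137 136 135 134 136 137 137 136 135 136 135 136 135 134 135 137 137 137 136 136 137 137 138 139 140 140]
 [135 135 138 135 136 137 136 136 136 135 136 135 134 134 135 135 137 136 136 136 137 138 139 140 142 141]
 [134 134 135 135 136 136 137 133 135 134 135 134 132 134 135 136 137 139 138 139 140 139 139 140 141 140]
 [134 134 134 134 136 137 137 127 136 151 143 136 134 135 135 138 140 140 140 140 140 141 139 139 140 141]
 [136 135 135 134 135 136 136 123 132 160 154 140 138 136 137 138 139 138 139 140 137 137 138 139 139 139]
 [139 137 135 135 135 136 137 121 127 160 155 141 137 137 139 139 138 137 138 137 135 136 137 137 137 137]
 [137 139 138 137 135 136 136 120 123 158 156 142 137 137 139 140 139 137 138 141 143 143 137 137 137 136]
 [135 137 139 139 137 137 144 142 139 158 161 154 152 152 152 157 
[... 411 characters left out ...]
 100  98  94  94  96  94  90  95 116 122 135 140 141 139]
 [137 137 137 138 138 125 107 106 101  71  80  83  71  78  77  76  77  77  80  86 113 123 136 141 141 140]
 [136 135 136 139 138 117 101 101  93  68  75  71  52  55  61  63  59  63  80  91 115 128 136 139 141 142]
 [136 134 136 139 138 105  99 101  92  69  70  69  48  47  51  53  50  57  79  98 116 132 137 138 141 142]
 [136 136 136 138 136 105 102 101  91  72  68  67  48  46  49  48  49  60  80 105 119 142 152 153 156 158]
 [132 131 130 131 128  96 100 102  79  66  67  63  43  46  49  48  49  68  85 106 121 153 161 160 162 162]
 [131 124 120 119 118  96  99 102  73  67  68  61  44  46  48  47  52  72  83 110 120 143 143 141 142 141]]
```

The plate tabs appear where a gap-free nest should put them: pale 386–402, brass 389–399 and dark 392–397. The arm is clear, so I'll hand the job in.

Request:
arm_command(deltas=[[0, 0, 0, 0, 0, 0, 0.22], [0, 0, 0, 0, 0, 0, 0.22], [0, 0, 0, 0, 0, 0, 0.22]])

```text
time_s: 35.88
tcp_pos: [0.464, 0.1069, 0.268]
ee_rot: [[-0.99, 0.14, 0.001], [0.14, 0.99, 0.0], [-0.001, 0.0, -1.0]]
wrist_force: [-0.3, 0.4, 0.1]
gripper_width: 0.39
gripper_force: 0.0
```

```bash
python3 -c "
from station import *
print(finish_job())"
```

```text
the job is handed in; nothing more can be done
None
```

I hung the three plates on the hook in order (dark, brass, aluminium), pressed each one home at about 9–11 N, and handed the job in at about 36 s; the last camera check matched a straight, gap-free nest, but `finish_job()` returned no verdict.

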